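# Set a board in the trimmer for a 30 mm strip

### The job

Get the sheet of foam board ready for cutting a 30 mm strip in the desk trimmer: push it flat along the trimmer's bed until its far edge lies square against the fence and 30 mm of it overhangs the cutting edge on the right. Then press the sprung clamp bar down onto it with the fingertips, and finish while still holding the bar pressed down so the board is clamped firmly. Only push and press: do not pick the board up, and leave the mug, tape roll and eraser where they are.

Things in the scene. Friction and masses are not known exactly. Their poses are not given: they have to be found in the camera images.
- trimmer: board trimmer fixed on the desk: grey bed with guide lines, 240 (x) by 310 mm (y), top 22 mm over the desk. Origin on the desk under the bed; x points away from the robot to the fence, y left, z up. In its frame the bed spans x -0.115 to 0.125, y -0.155 to 0.155. Cutting edge: the bed's right rim with a steel strip, y = -0.155; beyond it is air, 22 mm over the desk
- edge_mark (a point): fixed point on the bed's top where the fence's inner face (trimmer x = 0.085) meets the cutting edge (y = -0.155); axes as the trimmer's. The fence is an aluminium bar along the bed's far side, 10 mm higher than the bed, along its whole width and 60 mm on past the cutting edge
- gauge_mark (a point): the 30 mm mark on top of the fence, 30 mm beyond the cutting edge (trimmer y = -0.185), in line with the fence's inner face: the longest and broadest of the black marks that stand every 10 mm along the fence
- clamp: aluminium clamp bar, 24 mm wide, along the trimmer's x inside the cutting edge (trimmer y -0.151 to -0.127), on spring posts at x = -0.103 and 0.116 (38 mm tall over the bed). Moves straight up and down only. Sprung up: underside (origin height) 12 mm over the bed, the board passes beneath. Pressed 6 mm it meets the board (about 2 N; 5 to 15 N holds it firmly); stop at 8 mm. Springs up when let go
- clamp_pad (a point): middle of the top face of the bar's black ribbed finger rest (64 mm along x, 24 mm wide), where one presses down; when up, 50 mm above the desk, at trimmer x = -0.035, y = -0.139. The black cutter head (44 x 28 mm, top 69 mm above the desk when up) is parked farther along the bar, at trimmer x 0.044 to 0.088
- board: stiff white foam board, 120 mm (x) by 180 mm (y), 6 mm thick, about 60 g, lying loose on the bed to the left of or partly under the clamp bar, short of the fence and of the overhang, a little turned. Origin at the middle of its underside; x toward its far edge, y to its left, z up
- board_far_right (a point): the board's far right corner (toward the fence and the cutting edge), half-way up its thickness
- board_near_right (a point): the board's near right corner, half-way up its thickness
- board_far_left (a point): the board's far left corner, half-way up its thickness
- mug: green mug, 86 mm across and 94 mm tall, handle to one side; origin under it on the desk, left of the trimmer; leave alone
- tape_roll: roll of tape lying flat, 104 mm across, 25 mm high; origin under it on the desk, right of the trimmer; leave alone
- rubber_eraser: small eraser, 19 x 46 x 12 mm; origin under it on the desk, near left of the trimmer; leave alone
Things that resemble listed ones, but are neither listed nor needed, are in the scene too. Of the things that look like the board, the larger one is meant.

How it is judged:
By the outcome, as a careful person would: the job done as asked, in the order asked, and still so for the second after the job is handed in, while the arm keeps its last pose, push and grip.
It also fails if it takes over 53 s, if anything falls off the work surface, if the arm or the gripper's body presses on something with over 40 N, if the wrist force passes 120 N, or if a joint passes its speed limit or range.

### The arm

A 6-joint arm with a two-finger parallel gripper is mounted at the origin on a cart in front of the work surface, level with it; the furniture and walls round the work are solid. World frame = base frame: x ahead of the robot, y to its left, z up, the work surface at z = 0. Lengths are in m, angles in degrees, forces in N, time in s.
With the tool pointing down it reaches from about 0.3 to 0.875 m from the base axis. Payload 6.4 kg.
Tool frame: the origin (TCP) lies where the fingers leave the gripper's body, on its centre line; the fingertips stand 73 mm ahead of it and the grasp point (between the pads) lies 54 mm ahead of it; z points along the fingers, y is the line along which they close (so a half turn about z gives the same grasp; the last joint's range is limited). The gripper opens to 85 mm and grips with 20 to 120 N. Pads are 22 mm wide; open, the fingers measure 114 mm over their backs; the gripper's body (76 mm by 85 mm) begins 54 mm behind the grasp point. The pads swing forward as they close: fully open they stand 13 mm farther back than shut.
Start: joints at [-83.44, 10.359, 92.074, -0, 77.567, -11.82], TCP at [0.181, -0.546, 0.304] pointing down, gripper open.
Joint ranges: [-171.53, 171.53], [-51.25, 118.39], [17.06, 147.69], [-65.23, 245.23], [0, 150.52], [-178.68, 178.68]. Speed limits (degrees/s): [147.25, 147.25, 172.46, 180, 180, 180].

### API

Orientations are given as a 3x3 rotation matrix whose columns are the frame's x, y, z axes.
In Python, from rig import r, imaging gives the robot as it stands. The module is installed in compiled form; this text tells all that it offers.
- The arm moves only by the tool jog_arm, never from a script. Its argument "increments" is a list of rows, each a list of 3 entries, a list of its own where there are three numbers: the shift along the tool's x, y, z in cm, then the turn, a rotation vector about the tool's x, y, z in degrees, then the finger opening in cm, from 0 to 8.54. In form: [[[tx, ty, tz], [ax, ay, az], gripper], ...]. A call has 1 to 8 rows; each row shifts and turns the commanded pose from where the row before left it, along the tool's axes as they then stand; what a row does not reach is not made up. A row lasts 1/8 s, in which the tool goes at most 62.5 mm and 10.7 degrees, less where a joint would pass 70% of its speed; a pose out of reach is approached as far as the arm can. A call with a gripper value outside its range is refused whole. The fingers move at their own pace and stop on an object; "newtons" is the grip in N (left out, the last holds). Time passes only in rows, so rows that do not move let the fingers close. It gives the time, the measured TCP pose, the force, the opening and the grip force at its end, in the units of the state.
- r.get_state(): the state, without advancing time (a new reading comes with each control period).
- imaging.camera(name): name is "scene" or "side" or "wrist"; returns the picture (400x640x3 uint8, red, green, blue); there is no depth.
- imaging.camera_model(name): a dict with "K" (3x3 intrinsics, pixels), "position" and "rotation" of the camera in the world; the wrist camera has in their place "hand_eye" (4x4, takes a point from camera to tool coordinates, whose origin is the TCP and whose axes are the flange's). Camera axes: x right, y down, z forward; pixel columns grow to the right and rows downward; lengths in m; the calibration is good to about 2 mm. The wrist camera is an equidistant fisheye: a pixel r from the principal point sees the ray r / f radians off the axis. A picture is of the moment at which its call begins: read the wrist's pose just before it. camera_model takes no time and is no camera call.
- r.sign_off(): hands the job in; it is judged then, once.
The state is a dict: "time": time; "q": joint angles; "dq": joint speeds; "joint_torque": joint torques, N m; "position": TCP position; "tcp_rot": TCP orientation; "wrist_force": force on the tool from outside, world axes, zero at the start; "ft_torque": the same for the moment, N m; "opening": opening from 0.0 (shut) to 1.0 (fully open); "finger_force": force on a finger pad.
Only numpy, scipy, OpenCV 4.12 (cv2) and the standard library are available. Lean on these libraries where they do the work, as an engineer would, in place of code of your own. Each camera call takes 0.05 s, during which the arm holds its last target. There are 200 camera calls.

## Working session

There is one attempt and no reset: what is moved stays moved. The work goes in short steps, Python scripts to look and compute and a tool call to move; the robot and the scene stay as the last step left them, time stands still between calls to the robot, and variables do not carry over. Pictures are saved under pics/ and viewed, at most 12 in all, crops included, and the job is handed in when it is done.

Besides the shell and the picture viewer there is one more tool, called after ">>>" by a JSON object that holds its "fn" and its "kwargs". jog_arm: Moves the arm, as the interface text tells. Its arguments: {"type":"object","properties":{"increments":{"type":"array"},"newtons":{"type":"number"}},"required":["increments"]}

```bash
mkdir -p pics; python3 - <<'E'
from rig import r, imaging
import cv2, numpy as np
for n in ("scene","side"):
    im=imaging.camera(n); cv2.imwrite(f"pics/{n}0.png",im[:,:,::-1]); m=imaging.camera_model(n)
    print(n,np.round(m["K"],1).tolist(),np.round(m["position"],3),np.round(m["rotation"],3).tolist())
m=imaging.camera_model("wrist");print(m)
s=r.get_state();print(s["time"],s["position"],np.round(s["tcp_rot"],3).tolist(),s["wrist_force"])
E
```

```text
scene [[433.6, 0.0, 318.4], [0.0, 433.6, 198.2], [0.0, 0.0, 1.0]] [ 0.182 -0.398  0.762] [[0.767, -0.491, 0.414], [-0.642, -0.585, 0.495], [-0.001, -0.645, -0.764]]
side [[373.7, 0.0, 323.3], [0.0, 373.7, 197.9], [0.0, 0.0, 1.0]] [-0.113  0.227  0.657] [[-0.188, -0.657, 0.73], [-0.982, 0.116, -0.148], [0.012, -0.745, -0.667]]
{'K': array([[309.70691629,   0.        , 320.94969159],
       [  0.        , 309.70691629, 201.61424693],
       [  0.        ,   0.        ,   1.        ]]), 'hand_eye': array([[ 4.45608072e-04, -9.57664077e-01, -2.87887681e-01,
         7.30688572e-02],
       [ 9.99998986e-01,  8.16170544e-04, -1.16715515e-03,
        -3.59767316e-05],
       [ 1.35270801e-03, -2.87886869e-01,  9.57663469e-01,
        -6.97240873e-02],
       [ 0.00000000e+00,  0.00000000e+00,  0.00000000e+00,
         1.00000000e+00]])}
0.1 [ 0.18128316 -0.54526831  0.30306995] [[0.949, 0.315, -0.0], [0.315, -0.949, 0.002], [0.0, -0.002, -1.0]] [-0.25489474  0.19742259 -0.31233668]
```

View pics/scene0.png

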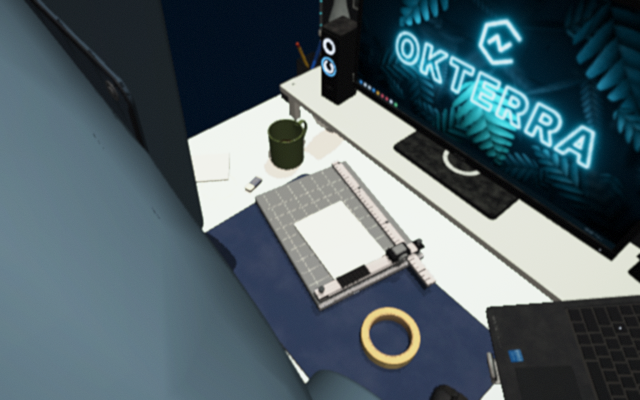

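View pics/side0.png

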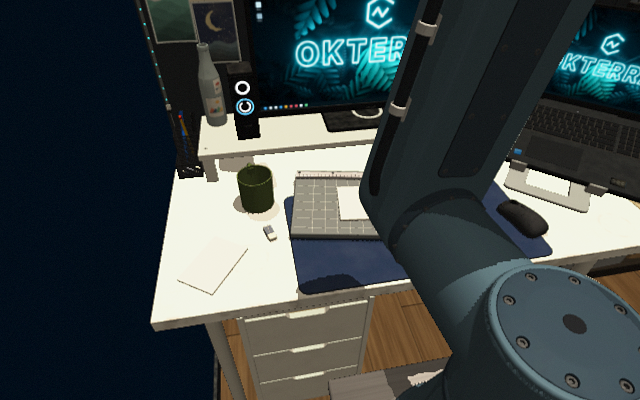

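The scene view shows two white sheets. One lies on the grey trimmer bed at about (338,243), and the other lies on the desk at (210,167), also visible in the side view at (213,263). The sheet on the bed fits the description. I'll enlarge it to confirm its size and read off the corners.

```bash
python3 - <<'E'
import cv2
im=cv2.imread("pics/scene0.png")[150:310,245:445]
cv2.imwrite("pics/crop0.png",cv2.resize(im,(750,600),interpolation=cv2.INTER_CUBIC))
E
```

```text
(no output)
```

View pics/crop0.png

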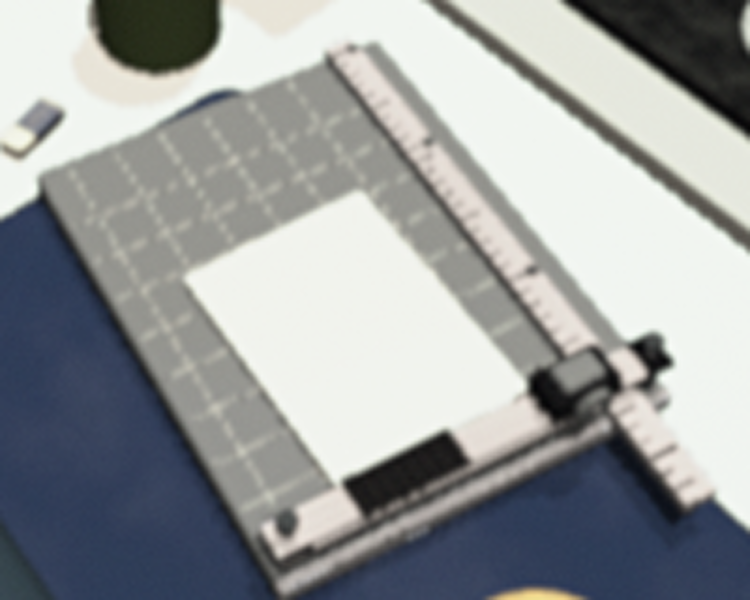

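The crop confirms it: the sheet on the bed is the board. Its far-left corner is at crop (363,190), near-left at (186,276), and its right side runs under the clamp bar. Next I fit the trimmer and board poses.

```bash
cat > h.py <<'E'
import numpy as np, cv2
from rig import r, imaging
from scipy.optimize import least_squares
M=imaging.camera_model("scene")
def proj(P,m=M):
    p=(np.asarray(P)-m["position"])@np.array(m["rotation"]); q=p@m["K"].T; return q[:,:2]/q[:,2:]
def ray(px,z,m=M):
    d=np.array(m["rotation"])@np.linalg.inv(m["K"])@np.array([*px,1.]); c=np.array(m["position"]); return c+d*(z-c[2])/d[2]
def tf(p,L):
    c,s=np.cos(p[2]),np.sin(p[2]); L=np.asarray(L,float); return np.c_[p[0]+c*L[:,0]-s*L[:,1],p[1]+s*L[:,0]+c*L[:,1],L[:,2]]
def inv(p,W):
    W=np.asarray(W,float);d=W[:,:2]-p[:2];c,s=np.cos(p[2]),np.sin(p[2]);return np.c_[c*d[:,0]+s*d[:,1],-s*d[:,0]+c*d[:,1]]
E
python3 - <<'E'
from h import *
cp=lambda a:np.array(a)/3.75+[245,150]-.37
L=[[-.115,.155,.022],[.125,.155,.022],[-.115,-.155,.022],[-.035,-.139,.050]]
px=cp([[43,180],[377,43],[278,582],[405,474]])
f=least_squares(lambda p:(proj(tf(p,L))-px).ravel(),[.5,-.1,-.0])
print(f.x,np.degrees(f.x[2]),np.round(f.fun,2))
p=f.x; np.save("trim.npy",p)
for n,c in dict(FL=(363,190),NL=(186,276),near_vis=(335,490),far_vis=(525,382)).items():
    w=ray(cp(c),.028); print(n,w,inv(p,[w]))
print("edge,gauge,pad,bedcorners",tf(p,[[.085,-.155,.022],[.085,-.185,.032],[-.035,-.139,.05]]))
E
```

```text
[ 0.55847268  0.00669432 -0.20635725] -11.823399475169019 [-1.94 -2.48  1.03 -1.55  0.5   2.99  0.31 -0.69]
FL [0.61442075 0.04099335 0.028     ] [[0.04773333 0.04503486]]
NL [0.49574379 0.05805431 0.028     ] [[-0.07192148  0.03741744]]
near_vis [ 0.4702893  -0.09828793  0.028     ] [[-0.06480204 -0.12082334]]
far_vis [ 0.59130326 -0.11458379  0.028     ] [[ 0.05698342 -0.1119782 ]]
edge,gauge,pad,bedcorners [[ 0.60991046 -0.16243331  0.022     ]
 [ 0.60376358 -0.19179682  0.032     ]
 [ 0.49573473 -0.12218527  0.05      ]]
```

```bash
cat >> h.py <<'E'
from scipy.spatial.transform import Rotation as Rn
def down(yaw):  # tool x at world yaw (deg), z down
    c,s=np.cos(np.radians(yaw)),np.sin(np.radians(yaw)); return np.array([[c,s,0],[s,-c,0],[0,0,-1.]])
def plan(pos,yaw,n,g,P0=None,R0=None):
    s=r.get_state(); P=np.array(s["position"]) if P0 is None else P0; R=Rn.from_matrix(s["tcp_rot"]) if R0 is None else R0
    T=Rn.from_matrix(down(yaw)); w=(R.inv()*T).as_rotvec(degrees=True)/n; dp=(np.array(pos)-P)/n
    for i in range(n):
        t=R.inv().apply(dp)*100; R=R*Rn.from_rotvec(w,degrees=True)
        print([np.round(t,2).tolist(),np.round(w,1).tolist(),g],end=", " if i%8<7 else "\n")
    print()
def wproj(P,s,m=None):
    m=imaging.camera_model("wrist") if m is None else m; H=m["hand_eye"]
    t=(np.asarray(P)-s["position"])@np.array(s["tcp_rot"]); c=(t-H[:3,3])@H[:3,:3]
    th=np.arctan2(np.hypot(c[:,0],c[:,1]),c[:,2]); ph=np.arctan2(c[:,1],c[:,0]); f=m["K"][0,0]
    return np.c_[m["K"][0,2]+f*th*np.cos(ph),m["K"][1,2]+f*th*np.sin(ph)]
def wray(px,z,s):
    m=imaging.camera_model("wrist"); H=m["hand_eye"]; f=m["K"][0,0]; d=np.array(px)-m["K"][:2,2]; rr=np.hypot(*d); th=rr/f
    c=np.array([*(d/rr*np.sin(th)),np.cos(th)]); R=np.array(s["tcp_rot"]); o=s["position"]+R@H[:3,3]; v=R@H[:3,:3]@c
    return o+v*(z-o[2])/v[2]
E
python3 - <<'E'
from h import *
p=np.load("trim.npy")
print("mug trimmer frame",inv(p,[ray((287,163),0)]), "eraser",inv(p,[ray((253,184),.006)]))
t=tf(p,[[-.01,.10,.28]])[0]; print(t)
plan(t,78.2,14,8.5)
E
```

```text
mug trimmer frame [[0.00213575 0.23235847]] eraser [[-0.1003522   0.20185187]]
[0.56917443 0.10662166 0.28      ]
[[4.1, -3.54, 0.17], [-0.0, -0.0, -4.3], 8.5], [[4.35, -3.23, 0.17], [-0.0, -0.0, -4.3], 8.5], [[4.58, -2.9, 0.17], [-0.0, -0.0, -4.3], 8.5], [[4.78, -2.55, 0.17], [-0.0, -0.0, -4.3], 8.5], [[4.96, -2.18, 0.17], [-0.0, -0.0, -4.3], 8.5], [[5.11, -1.81, 0.17], [-0.0, -0.0, -4.3], 8.5], [[5.23, -1.42, 0.17], [-0.0, -0.0, -4.3], 8.5], [[5.32, -1.03, 0.17], [-0.0, -0.0, -4.3], 8.5]
[[5.38, -0.63, 0.17], [-0.0, -0.0, -4.3], 8.5], [[5.41, -0.23, 0.17], [-0.0, -0.0, -4.3], 8.5], [[5.42, 0.18, 0.17], [-0.0, -0.0, -4.3], 8.5], [[5.39, 0.58, 0.17], [-0.0, -0.0, -4.3], 8.5], [[5.33, 0.98, 0.17], [-0.0, -0.0, -4.3], 8.5], [[5.24, 1.37, 0.17], [-0.0, -0.0, -4.3], 8.5],
```

>>> {"fn": "jog_arm", "kwargs": {"increments": [[[4.1,-3.5,0.2],[0,0,-4.3],8.5],[[4.4,-3.2,0.2],[0,0,-4.3],8.5],[[4.6,-2.9,0.2],[0,0,-4.3],8.5],[[4.8,-2.6,0.2],[0,0,-4.3],8.5],[[5.0,-2.2,0.2],[0,0,-4.3],8.5],[[5.1,-1.8,0.2],[0,0,-4.3],8.5],[[5.2,-1.4,0.2],[0,0,-4.3],8.5],[[5.3,-1.0,0.2],[0,0,-4.3],8.5]]}}

```text
time: 1.1
position: [0.4039, -0.1714, 0.2877]
tcp_rot: [[0.603, 0.798, 0.0], [0.798, -0.603, -0.0], [0.0, 0.0, -1.0]]
wrist_force: [0.3, -0.9, 0.1]
opening: 0.993
finger_force: 0.0
```

>>> {"fn": "jog_arm", "kwargs": {"increments": [[[5.4,-0.6,0.2],[0,0,-4.3],8.5],[[5.4,-0.2,0.2],[0,0,-4.3],8.5],[[5.4,0.2,0.2],[0,0,-4.3],8.5],[[5.4,0.6,0.2],[0,0,-4.3],8.5],[[5.3,1.0,0.1],[0,0,-4.3],8.5],[[5.2,1.4,0],[0,0,-4.3],8.5],[[0,0,0],[0,0,0],8.5],[[0,0,0],[0,0,0],8.5]]}}

```text
time: 2.1
position: [0.5689, 0.1058, 0.2782]
tcp_rot: [[0.198, 0.98, -0.002], [0.98, -0.198, -0.0], [-0.001, -0.002, -1.0]]
wrist_force: [-0.6, -0.2, -0.2]
opening: 0.999
finger_force: 0.0
```

```bash
python3 - <<'E'
from h import *
import pickle
s=r.get_state(); pickle.dump(s,open("s1.pkl","wb")); im=imaging.camera("wrist"); cv2.imwrite("pics/w1raw.png",im[:,:,::-1])
cv2.imwrite("pics/w1.png",cv2.resize(im[:,:,::-1],(800,500),interpolation=cv2.INTER_CUBIC))
print(s["position"],np.degrees(np.arctan2(s["tcp_rot"][1][0],s["tcp_rot"][0][0])),s["time"])
E
```

```text
[0.56893834 0.10579326 0.2781633 ] 78.60175657572933 2.1
```

View pics/w1.png

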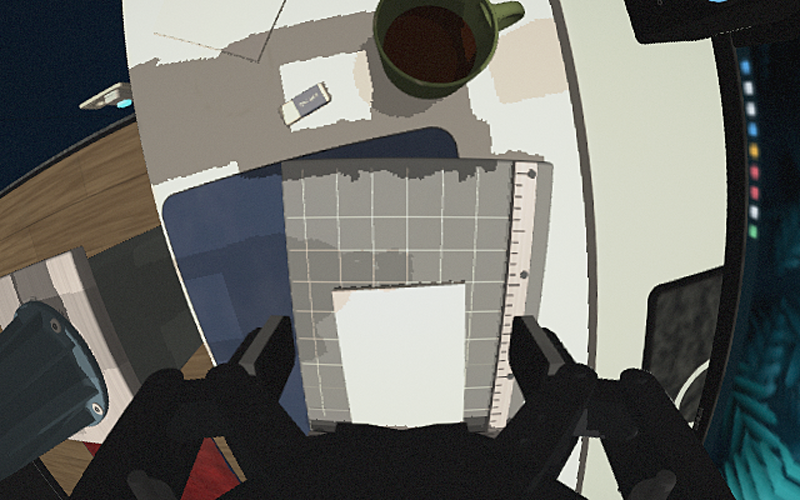

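The wrist view shows the bed's near-left corner at (282,160) and far-left at (553,163). The board's near-left corner is at (333,291) and far-left at (464,285). The fence's inner edge runs from (513,163) down to (488,428).

```bash
python3 - <<'E'
from h import *
import pickle
s=pickle.load(open("s1.pkl","rb")); p=np.load("trim.npy")
v=lambda a:(np.array(a)+.5)/1.25-.5
W={k:wray(v(c),z,s) for k,c,z in [("bNL",(282,160),.022),("bFL",(553,163),.022),("bNe",(308,423),.022),("fenceL",(513,165),.032),("fenceR",(489,425),.032),("NL",(333,290),.028),("FL",(464,284),.028),("Ne",(351,424),.028),("Fe",(463,424),.028)]}
L=np.array([[-.115,.155],[.125,.155]])
def res(q):
    I=inv(q,list(W.values())); return np.r_[(I[0]-L[0]),(I[1]-L[1]),I[2,0]+.115,I[3,0]-.085,I[4,0]-.085]
f=least_squares(res,p); print(f.x,np.degrees(f.x[2]),np.round(f.fun*1000,1)); np.save("trimw.npy",f.x)
for k,w in W.items(): print(k,np.round(w,4),np.round(inv(f.x,[w])*1000,1))
E
```

```text
[ 0.55864195  0.00876881 -0.19721333] -11.299491451546775 [ 2.5  0.6 -1.4 -0.6  0.  -1.7  0.6]
bNL [0.4788 0.1834 0.022 ] [[-112.5  155.6]]
bFL [0.7101 0.1359 0.022 ] [[123.6 154.4]]
bNe [ 0.4208 -0.0941  0.022 ] [[-115.  -127.9]]
fenceL [0.67   0.1409 0.032 ] [[ 83.3 151.4]]
fenceR [ 0.6188 -0.1267  0.032 ] [[  85.6 -121. ]]
NL [0.4962 0.0609 0.028 ] [[-71.4  38.9]]
FL [0.6128 0.0435 0.028 ] [[46.3 44.7]]
Ne [ 0.4717 -0.0966  0.028 ] [[ -64.6 -120.4]]
Fe [ 0.591  -0.1211  0.028 ] [[  57.2 -121. ]]
```

```bash
python3 - <<'E'
from h import *
p=np.load("trimw.npy")
t=tf(p,[[-.012,.076,.110]])[0]; print(t)
plan(t,78.6,4,6.0)
E
```

```text
[0.5617658 0.0856469 0.11     ]
[[-0.51, -0.07, 4.21], [-0.0, 0.0, -0.0], 6.0], [[-0.51, -0.07, 4.21], [-0.0, 0.0, -0.0], 6.0], [[-0.51, -0.08, 4.21], [-0.0, 0.0, -0.0], 6.0], [[-0.51, -0.08, 4.21], [-0.0, 0.0, -0.0], 6.0],
```

>>> {"fn": "jog_arm", "kwargs": {"increments": [[[-0.5,-0.1,4.2],[0,0,0],6.0],[[-0.5,-0.1,4.2],[0,0,0],6.0],[[-0.5,-0.1,4.2],[0,0,0],6.0],[[-0.5,-0.1,4.2],[0,0,0],6.0],[[0,0,0],[0,0,0],6.0],[[0,0,0.2],[0,0,0],6.0],[[0,0,0.2],[0,0,0],6.0],[[0,0,0.2],[0,0,0],6.0]]}}

```text
time: 3.15
position: [0.5625, 0.087, 0.1064]
tcp_rot: [[0.198, 0.98, 0.003], [0.98, -0.198, -0.0], [0.0, 0.003, -1.0]]
wrist_force: [-0.1, 0.4, -0.4]
opening: 0.705
finger_force: 0.0
```

>>> {"fn": "jog_arm", "kwargs": {"increments": [[[0,0,0.2],[0,0,0],6.0],[[0,0,0.2],[0,0,0],6.0],[[0,0,0],[0,0,0],6.0]]}}

```text
time: 3.52
position: [0.5614, 0.087, 0.1006]
tcp_rot: [[0.198, 0.98, -0.001], [0.98, -0.198, 0.0], [-0.0, -0.001, -1.0]]
wrist_force: [0.0, 0.1, -0.1]
opening: 0.705
finger_force: 0.0
```

>>> {"fn": "jog_arm", "kwargs": {"increments": [[[0,0,0.2],[0,0,0],6.0],[[0,0,0.15],[0,0,0],6.0],[[0,0,0],[0,0,0],6.0]]}}

```text
time: 3.9
position: [0.5614, 0.087, 0.0972]
tcp_rot: [[0.198, 0.98, -0.0], [0.98, -0.198, 0.0], [-0.0, -0.0, -1.0]]
wrist_force: [0.8, 0.1, -0.6]
opening: 0.708
finger_force: 0.0
```

>>> {"fn": "jog_arm", "kwargs": {"increments": [[[0,0,0.15],[0,0,0],6.0],[[0,0,0],[0,0,0],6.0]]}}

```text
time: 4.15
position: [0.5615, 0.087, 0.0958]
tcp_rot: [[0.198, 0.98, -0.0], [0.98, -0.198, 0.0], [-0.0, -0.0, -1.0]]
wrist_force: [-0.1, -0.5, 0.0]
opening: 0.703
finger_force: 0.0
```

>>> {"fn": "jog_arm", "kwargs": {"increments": [[[0,0,0.15],[0,0,0],6.0],[[0,0,0],[0,0,0],6.0]]}}

```text
time: 4.4
position: [0.5615, 0.087, 0.0942]
tcp_rot: [[0.198, 0.98, -0.0], [0.98, -0.198, 0.0], [-0.0, -0.0, -1.0]]
wrist_force: [0.3, 0.1, -0.6]
opening: 0.703
finger_force: 0.0
```

>>> {"fn": "jog_arm", "kwargs": {"increments": [[[0,0,0.15],[0,0,0],6.0],[[0,0,0],[0,0,0],6.0]]}}

```text
time: 4.65
position: [0.5615, 0.087, 0.0927]
tcp_rot: [[0.198, 0.98, -0.0], [0.98, -0.198, 0.0], [-0.0, -0.0, -1.0]]
wrist_force: [0.0, -0.6, 0.0]
opening: 0.702
finger_force: 0.0
```

>>> {"fn": "jog_arm", "kwargs": {"increments": [[[0,0,0.1],[0,0,0],6.0],[[0,0,0],[0,0,0],6.0]]}}

```text
time: 4.9
position: [0.5615, 0.087, 0.0918]
tcp_rot: [[0.198, 0.98, -0.0], [0.98, -0.198, 0.0], [-0.0, -0.0, -1.0]]
wrist_force: [0.8, 1.1, 0.1]
opening: 0.702
finger_force: 0.0
```

>>> {"fn": "jog_arm", "kwargs": {"increments": [[[0,0,0.1],[0,0,0],6.0],[[0,0,0],[0,0,0],6.0]]}}

```text
time: 5.15
position: [0.5615, 0.087, 0.0908]
tcp_rot: [[0.198, 0.98, -0.0], [0.98, -0.198, 0.0], [-0.0, -0.0, -1.0]]
wrist_force: [-0.0, 0.1, 0.3]
opening: 0.703
finger_force: 0.0
```

>>> {"fn": "jog_arm", "kwargs": {"increments": [[[0,0,0.1],[0,0,0],6.0],[[0,0,0],[0,0,0],6.0]]}}

```text
time: 5.4
position: [0.5615, 0.087, 0.0898]
tcp_rot: [[0.198, 0.98, -0.0], [0.98, -0.198, 0.0], [0.0, -0.0, -1.0]]
wrist_force: [-0.2, 1.1, 0.1]
opening: 0.706
finger_force: 0.0
```

>>> {"fn": "jog_arm", "kwargs": {"increments": [[[0,0,0.1],[0,0,0],6.0],[[0,0,0],[0,0,0],6.0]]}}

```text
time: 5.65
position: [0.5616, 0.087, 0.0896]
tcp_rot: [[0.198, 0.98, -0.0], [0.98, -0.198, -0.0], [-0.0, -0.0, -1.0]]
wrist_force: [-2.6, 0.5, 6.0]
opening: 0.702
finger_force: 3.1
```

>>> {"fn": "jog_arm", "kwargs": {"increments": [[[0,0,0.1],[0,0,0],6.0],[[0,0,0],[0,0,0],6.0]]}}

```text
time: 5.9
position: [0.5617, 0.087, 0.0895]
tcp_rot: [[0.198, 0.98, -0.0], [0.98, -0.198, -0.0], [-0.0, -0.0, -1.0]]
wrist_force: [-7.3, -0.7, 15.1]
opening: 0.703
finger_force: 7.4
```

>>> {"fn": "jog_arm", "kwargs": {"increments": [[[0,0,-0.35],[0,0,0],6.0],[[-0.6,0,0],[0,0,0],6.0],[[-0.6,0,0],[0,0,0],6.0],[[-0.6,0,0],[0,0,0],6.0],[[-0.5,0,0],[0,0,0],6.0],[[-0.5,0,0],[0,0,0],6.0],[[-0.5,0,0],[0,0,0],6.0],[[0,0,0],[0,0,0],6.0]]}}

```text
time: 6.9
position: [0.555, 0.0542, 0.0914]
tcp_rot: [[0.198, 0.98, -0.0], [0.98, -0.198, -0.0], [-0.0, -0.0, -1.0]]
wrist_force: [0.3, -0.5, -1.0]
opening: 0.707
finger_force: 0.0
```

```bash
python3 - <<'E'
from h import *
import pickle
s=r.get_state(); pickle.dump(s,open("s2.pkl","wb")); im=imaging.camera("wrist"); cv2.imwrite("pics/w2.png",cv2.resize(im[:,:,::-1],(800,500),interpolation=cv2.INTER_CUBIC))
print(inv(np.load("trimw.npy"),[s["position"]]),s["wrist_force"])
E
```

```text
[[-0.01251263  0.0438795 ]] [ 0.25575609 -0.4595573  -1.02862614]
```

View pics/w2.png

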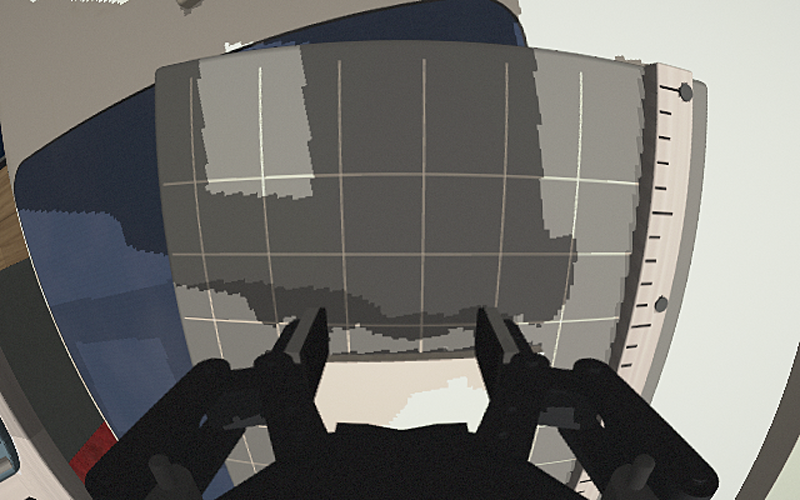

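The fingertips are at about (315,310) and (487,310), and the board's left edge shows between them at row ~357, parallel to the image rows.

```bash
python3 - <<'E'
from h import *
import pickle
s=pickle.load(open("s2.pkl","rb")); p=np.load("trimw.npy")
v=lambda a:(np.array(a)+.5)/1.25-.5
for c in [(340,357),(420,359),(470,357)]: print(inv(p,[wray(v(c),.028,s)]))
E
```

```text
[[-0.03764487  0.03294432]]
[[-0.00527798  0.03231192]]
[[0.01508484 0.03275576]]
```

>>> {"fn": "jog_arm", "kwargs": {"increments": [[[-0.5,0,0],[0,0,0],6.0],[[-0.5,0,0],[0,0,0],6.0],[[-0.5,0,0],[0,0,0],6.0],[[-0.5,0,0],[0,0,0],6.0],[[-0.5,0,0],[0,0,0],6.0],[[-0.5,0,0],[0,0,0],6.0],[[-0.3,0,0],[0,0,0],6.0],[[-0.2,0,0],[0,0,0],6.0]]}}

```text
time: 7.95
position: [0.5481, 0.0201, 0.0914]
tcp_rot: [[0.198, 0.98, 0.0], [0.98, -0.198, 0.0], [0.0, 0.0, -1.0]]
wrist_force: [-0.5, 0.2, 0.7]
opening: 0.703
finger_force: 0.3
```

>>> {"fn": "jog_arm", "kwargs": {"increments": [[[0,0,0],[0,0,0],6.0],[[1.5,0,0],[0,0,0],6.0],[[0,0,-4],[0,0,0],6.0],[[0,0,-4],[0,0,0],6.0],[[0,0,0],[0,0,0],6.0]]}}

```text
time: 8.57
position: [0.5535, 0.0358, 0.175]
tcp_rot: [[0.197, 0.98, 0.007], [0.98, -0.197, -0.001], [0.001, 0.007, -1.0]]
wrist_force: [0.9, 0.2, -0.7]
opening: 0.702
finger_force: 0.0
```

```bash
python3 - <<'E'
from h import *
p=np.load("trimw.npy"); s=r.get_state(); print(inv(p,[s["position"]]))
# board near edge now ~x=-.07; go behind it, tool x along trimmer x
t=tf(p,[[-.098,-.068,.165]])[0]; plan(t,np.degrees(p[2]),10,5.0)
E
```

```text
[[-0.01036671  0.02545912]]
[[-0.94, -0.88, 0.09], [0.0, -0.0, 9.0], 5.0], [[-1.06, -0.72, 0.09], [0.0, -0.0, 9.0], 5.0], [[-1.16, -0.54, 0.1], [0.0, -0.0, 9.0], 5.0], [[-1.23, -0.36, 0.1], [0.0, -0.0, 9.0], 5.0], [[-1.27, -0.16, 0.1], [0.0, -0.0, 9.0], 5.0], [[-1.28, 0.04, 0.1], [0.0, -0.0, 9.0], 5.0], [[-1.26, 0.24, 0.1], [0.0, -0.0, 9.0], 5.0], [[-1.21, 0.44, 0.1], [0.0, -0.0, 9.0], 5.0]
[[-1.12, 0.62, 0.1], [0.0, -0.0, 9.0], 5.0], [[-1.01, 0.79, 0.1], [0.0, -0.0, 9.0], 5.0],
```

>>> {"fn": "jog_arm", "kwargs": {"increments": [[[-0.9,-0.9,0.1],[0,0,9],5.0],[[-1.1,-0.7,0.1],[0,0,9],5.0],[[-1.2,-0.5,0.1],[0,0,9],5.0],[[-1.2,-0.4,0.1],[0,0,9],5.0],[[-1.3,-0.2,0.1],[0,0,9],5.0],[[-1.3,0,0.1],[0,0,9],5.0],[[-1.3,0.2,0.1],[0,0,9],5.0],[[-1.2,0.4,0.1],[0,0,9],5.0]]}}

```text
time: 9.57
position: [0.4651, -0.023, 0.1623]
tcp_rot: [[0.994, 0.11, -0.002], [0.11, -0.994, 0.001], [-0.002, -0.001, -1.0]]
wrist_force: [0.7, 0.4, 0.9]
opening: 0.586
finger_force: 0.0
```

>>> {"fn": "jog_arm", "kwargs": {"increments": [[[-1.1,0.6,0.1],[0,0,9],5.0],[[-1.0,0.8,0.1],[0,0,9],5.0],[[0,0,0],[0,0,0],5.0],[[0,0,0],[0,0,0],5.0]]}}

```text
time: 10.07
position: [0.4456, -0.038, 0.1611]
tcp_rot: [[0.981, -0.195, -0.0], [-0.195, -0.981, 0.0], [-0.0, -0.0, -1.0]]
wrist_force: [-0.2, -0.3, -0.3]
opening: 0.585
finger_force: 0.0
```

```bash
python3 - <<'E'
from h import *
import pickle
p=np.load("trimw.npy"); s=r.get_state(); pickle.dump(s,open("s3.pkl","wb")); print(inv(p,[s["position"]]),s["position"],np.degrees(np.arctan2(s["tcp_rot"][1][0],s["tcp_rot"][0][0])))
im=imaging.camera("wrist"); cv2.imwrite("pics/w3.png",cv2.resize(im[:,:,::-1],(800,500),interpolation=cv2.INTER_CUBIC))
E
```

```text
[[-0.10170376 -0.06797383]] [ 0.44559096 -0.03795987  0.1610774 ] -11.239970292375746
```

View pics/w3.png

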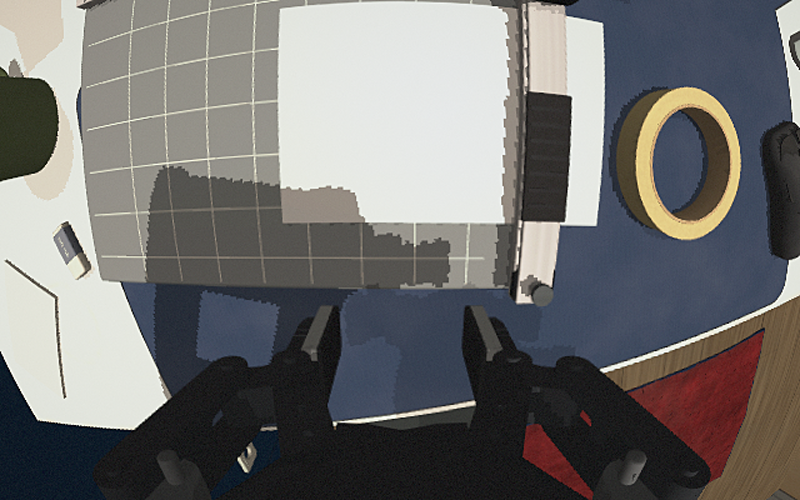

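The board sits under the bar and overhangs on the right. Its near-left corner is at (283,222), near-right at (598,226) and far-right at (604,25). The clamp pad spans x 525–570.

```bash
python3 - <<'E'
from h import *
import pickle
s=pickle.load(open("s3.pkl","rb")); p=np.load("trimw.npy")
v=lambda a:(np.array(a)+.5)/1.25-.5
for n,c,z in [("NL",(283,222),.028),("NR",(598,226),.028),("Redge",(604,25),.028),("Fl",(281,10),.028),("bedN",(103,280),.022),("bedN2",(480,289),.022),("padNL",(525,220),.05),("padNR",(565,222),.05),("padFR",(572,96),.05)]: print(n,np.round(inv(p,[wray(v(c),z,s)])*1000,1))
E
```

```text
NL [[-72.5  -2.4]]
NR [[ -73.5 -183.2]]
Redge [[  45.3 -182.8]]
Fl [[45.7 -3.1]]
bedN [[-113.3  150.7]]
bedN2 [[-114.2 -114.3]]
padNL [[ -66.5 -128.8]]
padNR [[ -67.  -150.8]]
padFR [[  -3.5 -150.9]]
```

>>> {"fn": "jog_arm", "kwargs": {"increments": [[[0.5,0,3],[0,0,0],5.0],[[0,0,3],[0,0,0],5.0],[[0,0,0.5],[0,0,0],5.0],[[0,0,0.25],[0,0,0],5.0],[[0.5,0,0],[0,0,0],5.0],[[0.5,0,0],[0,0,0],5.0],[[0,0,0],[0,0,0],5.0]]}}

```text
time: 11.0
position: [0.4611, -0.0417, 0.0946]
tcp_rot: [[0.98, -0.198, 0.002], [-0.198, -0.98, -0.001], [0.002, 0.0, -1.0]]
wrist_force: [-0.2, -0.2, -0.2]
opening: 0.586
finger_force: 0.0
```

>>> {"fn": "jog_arm", "kwargs": {"increments": [[[0,0,0.1],[0,0,0],5.0],[[0.5,0,0],[0,0,0],5.0],[[0.5,0,0],[0,0,0],5.0],[[0.5,0,0],[0,0,0],5.0],[[0.5,0,0],[0,0,0],5.0],[[0.5,0,0],[0,0,0],5.0],[[0.5,0,0],[0,0,0],5.0],[[0.4,0,0],[0,0,0],5.0]]}}

```text
time: 12.0
position: [0.4938, -0.0482, 0.0929]
tcp_rot: [[0.98, -0.198, 0.0], [-0.198, -0.98, -0.0], [0.0, 0.0, -1.0]]
wrist_force: [-0.4, 0.6, 0.2]
opening: 0.584
finger_force: 0.2
```

>>> {"fn": "jog_arm", "kwargs": {"increments": [[[0.2,0,0],[0,0,0],5.0],[[0.2,0,0],[0,0,0],5.0],[[0,0,0],[0,0,0],5.0]]}}

```text
time: 12.38
position: [0.4975, -0.0489, 0.0929]
tcp_rot: [[0.98, -0.198, 0.0], [-0.198, -0.98, -0.0], [0.0, 0.0, -1.0]]
wrist_force: [0.3, -0.2, -0.6]
opening: 0.588
finger_force: 0.0
```

>>> {"fn": "jog_arm", "kwargs": {"increments": [[[0.1,0,0],[0,0,0],5.0],[[0,0,0],[0,0,0],5.0]]}}

```text
time: 12.62
position: [0.4984, -0.0491, 0.0929]
tcp_rot: [[0.98, -0.198, 0.0], [-0.198, -0.98, -0.0], [0.0, -0.0, -1.0]]
wrist_force: [-0.4, 0.1, 0.6]
opening: 0.585
finger_force: 0.0
```

```bash
python3 - <<'E'
from h import *
import pickle
p=np.load("trimw.npy"); s=r.get_state(); pickle.dump(s,open("s4.pkl","wb")); print(inv(p,[s["position"]]),s["position"],s["wrist_force"],s["time"])
im=imaging.camera("wrist"); cv2.imwrite("pics/w4.png",cv2.resize(im[:,:,::-1],(800,500),interpolation=cv2.INTER_CUBIC))
E
```

```text
[[-0.04773019 -0.06858797]] [ 0.49839799 -0.04913755  0.09290121] [-0.39855213  0.12482199  0.55898712] 12.625
```

View pics/w4.png

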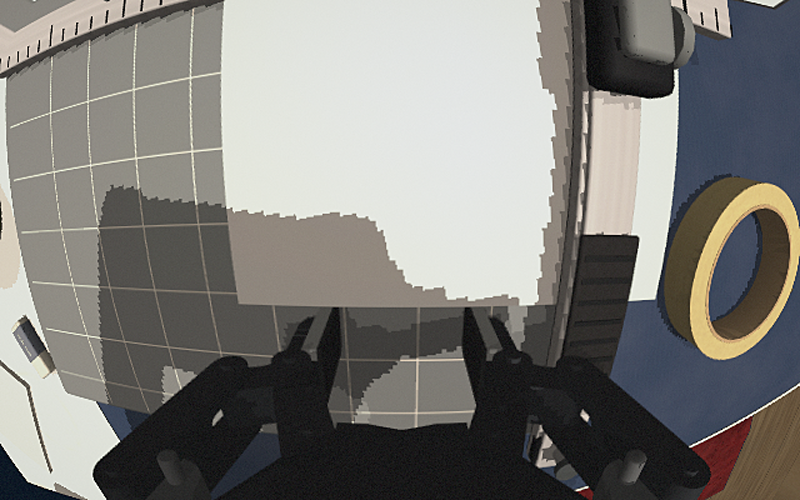

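The near edge rests on the fingers at row ~304. About 2 mm is left to the fence, so I keep pushing until contact.

>>> {"fn": "jog_arm", "kwargs": {"increments": [[[0.1,0,0],[0,0,0],5.0],[[0,0,0],[0,0,0],5.0]]}}

```text
time: 12.92
position: [0.4994, -0.0493, 0.0929]
tcp_rot: [[0.98, -0.198, 0.0], [-0.198, -0.98, -0.0], [0.0, -0.0, -1.0]]
wrist_force: [0.1, 0.5, 0.6]
opening: 0.589
finger_force: 0.0
```

>>> {"fn": "jog_arm", "kwargs": {"increments": [[[0.1,0,0],[0,0,0],5.0],[[0,0,0],[0,0,0],5.0]]}}

```text
time: 13.18
position: [0.5004, -0.0496, 0.0929]
tcp_rot: [[0.98, -0.198, 0.0], [-0.198, -0.98, -0.0], [0.0, 0.0, -1.0]]
wrist_force: [-0.2, -0.8, 0.1]
opening: 0.588
finger_force: 0.1
```

>>> {"fn": "jog_arm", "kwargs": {"increments": [[[0.05,0,0],[0,0,0],5.0],[[0,0,0],[0,0,0],5.0]]}}

```text
time: 13.42
position: [0.5005, -0.0495, 0.0928]
tcp_rot: [[0.98, -0.198, -0.001], [-0.198, -0.98, 0.0], [-0.001, 0.0, -1.0]]
wrist_force: [-2.6, -0.6, 1.5]
opening: 0.584
finger_force: 1.2
```

>>> {"fn": "jog_arm", "kwargs": {"increments": [[[0.08,0,0],[0,0,0],5.0],[[0,0,0],[0,0,0],5.0]]}}

```text
time: 13.68
position: [0.5007, -0.0496, 0.0927]
tcp_rot: [[0.98, -0.198, -0.002], [-0.198, -0.98, 0.001], [-0.002, -0.0, -1.0]]
wrist_force: [-5.3, -0.2, 4.4]
opening: 0.589
finger_force: 2.8
```

>>> {"fn": "jog_arm", "kwargs": {"increments": [[[-1.0,0,0],[0,0,0],5.0],[[0,0,-5],[0,0,0],5.0],[[0,0,-5],[0,0,0],5.0],[[3,2.5,0],[0,0,0],5.0],[[3,2.5,0],[0,0,0],5.0],[[0,0,0],[0,0,0],5.0],[[0,0,0],[0,0,0],5.0]]}}

```text
time: 14.55
position: [0.54, -0.1082, 0.1924]
tcp_rot: [[0.98, -0.198, -0.001], [-0.198, -0.98, 0.001], [-0.001, -0.001, -1.0]]
wrist_force: [-0.6, 1.4, -0.5]
opening: 0.587
finger_force: 0.0
```

```bash
python3 - <<'E'
from h import *
import pickle
p=np.load("trimw.npy"); s=r.get_state(); pickle.dump(s,open("s5.pkl","wb")); print(inv(p,[s["position"]]),s["position"],s["time"])
im=imaging.camera("wrist"); cv2.imwrite("pics/w5.png",cv2.resize(im[:,:,::-1],(800,500),interpolation=cv2.INTER_CUBIC)); 
E
```

```text
[[ 0.00465528 -0.11840169]] [ 0.54000768 -0.10824997  0.19236931] 14.55
```

View pics/w5.png

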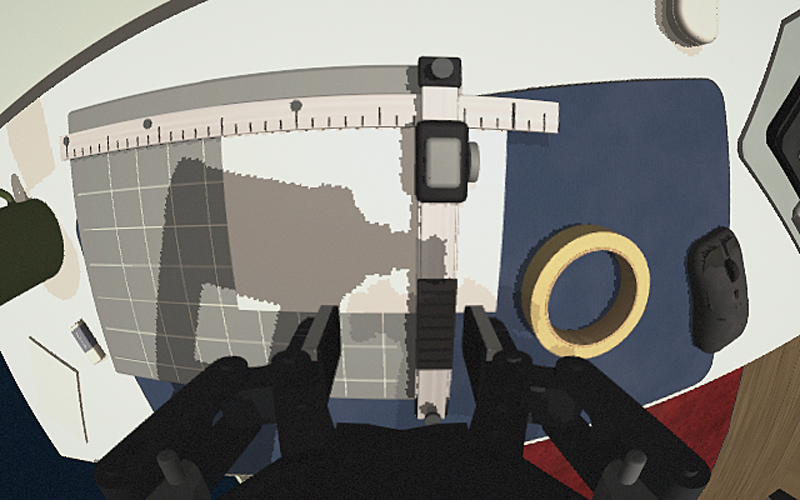

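The board now lies against the fence. Its far-right corner is near (507,132) and the 30 mm mark near (514,115). I enlarge that area to read the overhang.

```bash
python3 - <<'E'
import cv2
im=cv2.imread("pics/w5.png")
cv2.imwrite("pics/w5c.png",cv2.resize(im[80:180,430:580],(780,520),interpolation=cv2.INTER_CUBIC))
E
```

```text
(no output)
```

View pics/w5c.png

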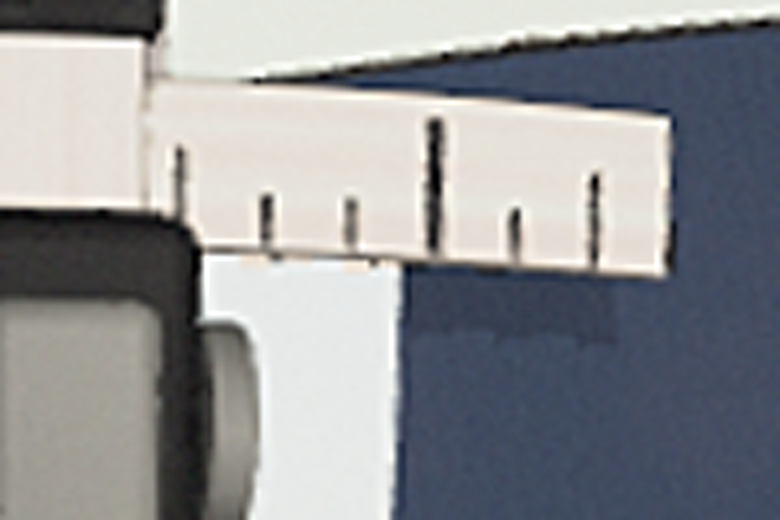

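```bash
python3 - <<'E'
from h import *
import pickle
s=pickle.load(open("s5.pkl","rb")); p=np.load("trimw.npy")
v=lambda a:((np.array(a)+.5)/5.2-.5+[430,80]+.5)/1.25-.5
for n,c,z in [("m0",(180,235),.032),("gauge",(433,250),.032),("m50",(594,263),.032),("FR",(403,266),.028),("R",(392,510),.028)]: print(n,np.round(inv(p,[wray(v(c),z,s)])*1000,1))
for n,c in [("NR",(497,312)),("NL",(240,309))]: print(n,np.round(inv(p,[wray((np.array(c)+.5)/1.25-.5,.028,s)])*1000,1))
t=tf(p,[[.025,.04,.165]])[0]; plan(t,78.6,10,6.0)
E
```

```text
m0 [[  86.5 -155.4]]
gauge [[  86.1 -185.3]]
m50 [[  85.9 -205.4]]
FR [[  84.2 -182.7]]
R [[  55.  -182.3]]
NR [[ -35.8 -183.4]]
NL [[-35.   -3.5]]
[[0.2, -1.58, 0.27], [-0.0, 0.0, -9.0], 6.0], [[0.45, -1.53, 0.27], [-0.0, 0.0, -9.0], 6.0], [[0.68, -1.44, 0.27], [-0.0, 0.0, -9.0], 6.0], [[0.9, -1.32, 0.27], [-0.0, 0.0, -9.0], 6.0], [[1.09, -1.16, 0.27], [-0.0, 0.0, -9.0], 6.0], [[1.26, -0.97, 0.27], [-0.0, 0.0, -9.0], 6.0], [[1.4, -0.77, 0.27], [-0.0, 0.0, -9.0], 6.0], [[1.5, -0.54, 0.27], [-0.0, 0.0, -9.0], 6.0]
[[1.57, -0.3, 0.27], [-0.0, 0.0, -9.0], 6.0], [[1.59, -0.05, 0.27], [-0.0, 0.0, -9.0], 6.0],
```

>>> {"fn": "jog_arm", "kwargs": {"increments": [[[0.2,-1.6,0.3],[0,0,-9],6.0],[[0.4,-1.5,0.3],[0,0,-9],6.0],[[0.7,-1.4,0.3],[0,0,-9],6.0],[[0.9,-1.3,0.3],[0,0,-9],6.0],[[1.1,-1.2,0.3],[0,0,-9],6.0],[[1.3,-1.0,0.3],[0,0,-9],6.0],[[1.4,-0.8,0.3],[0,0,-9],6.0],[[1.5,-0.5,0.3],[0,0,-9],6.0]]}}

```text
time: 15.6
position: [0.5808, 0.0138, 0.1686]
tcp_rot: [[0.486, 0.874, -0.001], [0.874, -0.486, 0.0], [-0.0, -0.001, -1.0]]
wrist_force: [0.1, -0.2, 0.1]
opening: 0.697
finger_force: 0.0
```

>>> {"fn": "jog_arm", "kwargs": {"increments": [[[1.6,-0.3,0.3],[0,0,-9],6.0],[[1.6,0,0],[0,0,-9],6.0],[[0,0,2],[0,0,0],6.0],[[0,0,2],[0,0,0],6.0],[[0,0,0],[0,0,0],6.0],[[0,0,0],[0,0,0],6.0]]}}

```text
time: 16.35
position: [0.5922, 0.0422, 0.1255]
tcp_rot: [[0.199, 0.98, -0.001], [0.98, -0.199, 0.0], [-0.0, -0.001, -1.0]]
wrist_force: [0.0, 0.4, -0.0]
opening: 0.701
finger_force: 0.0
```

```bash
python3 - <<'E'
from h import *
p=np.load("trimw.npy"); s=r.get_state(); print(inv(p,[s["position"]]),np.degrees(np.arctan2(s["tcp_rot"][1][0],s["tcp_rot"][0][0])))
plan(tf(p,[[.025,.02,.0914]])[0],78.65,2,6.0)
E
```

```text
[[0.0263812  0.03940322]] 78.49529463591966
[[-0.97, -0.06, 1.71], [-0.0, 0.0, -0.1], 6.0], [[-0.97, -0.07, 1.71], [-0.0, 0.0, -0.1], 6.0],
```

>>> {"fn": "jog_arm", "kwargs": {"increments": [[[-0.5,0,1.7],[0,0,0],6.0],[[-0.5,-0.1,1.7],[0,0,0],6.0],[[-0.6,0,0],[0,0,0],6.0],[[-0.6,0,0],[0,0,0],6.0],[[-0.5,0,0],[0,0,0],6.0],[[0,0,0],[0,0,0],6.0],[[0,0,0],[0,0,0],6.0]]}}

```text
time: 17.23
position: [0.5861, 0.0165, 0.092]
tcp_rot: [[0.198, 0.98, 0.0], [0.98, -0.198, 0.0], [0.0, 0.0, -1.0]]
wrist_force: [0.1, 1.1, -0.5]
opening: 0.705
finger_force: 0.0
```

```bash
python3 - <<'E'
from h import *
p=np.load("trimw.npy"); s=r.get_state(); print(inv(p,[s["position"]]),np.degrees(np.arctan2(s["tcp_rot"][1][0],s["tcp_rot"][0][0])))
print(inv(p,[[.5481,.0201,0]]))
E
```

```text
[[0.0254414  0.01292847]] 78.57731409840673
[[-0.01255782  0.00904599]]
```

>>> {"fn": "jog_arm", "kwargs": {"increments": [[[-0.3,0,0],[0,0,0],6.0],[[-0.15,0,0],[0,0,0],6.0],[[-0.1,0,0],[0,0,0],6.0],[[-0.1,0,0],[0,0,0],6.0],[[0,0,0],[0,0,0],6.0],[[1.5,0,0],[0,0,0],6.0],[[0,0,-4],[0,0,0],6.0],[[0,0,-3],[0,0,0],5.0]]}}

```text
time: 18.23
position: [0.588, 0.0259, 0.1629]
tcp_rot: [[0.197, 0.98, 0.0], [0.98, -0.197, 0.0], [0.0, 0.0, -1.0]]
wrist_force: [-0.5, -0.0, 0.3]
opening: 0.585
finger_force: 0.0
```

```bash
python3 - <<'E'
from h import *
p=np.load("trimw.npy"); plan(tf(p,[[-.075,-.075,.165]])[0],np.degrees(p[2])-.1,10,5.0)
E
```

```text
[[-0.98, -1.0, -0.02], [-0.0, -0.0, 9.0], 5.0], [[-1.12, -0.84, -0.02], [-0.0, -0.0, 9.0], 5.0], [[-1.24, -0.65, -0.02], [-0.0, -0.0, 9.0], 5.0], [[-1.33, -0.45, -0.02], [-0.0, -0.0, 9.0], 5.0], [[-1.38, -0.24, -0.02], [-0.0, -0.0, 9.0], 5.0], [[-1.4, -0.02, -0.02], [-0.0, -0.0, 9.0], 5.0], [[-1.39, 0.2, -0.02], [-0.0, -0.0, 9.0], 5.0], [[-1.34, 0.42, -0.02], [-0.0, -0.0, 9.0], 5.0]
[[-1.26, 0.62, -0.02], [-0.0, -0.0, 9.0], 5.0], [[-1.14, 0.81, -0.02], [-0.0, -0.0, 9.0], 5.0],
```

>>> {"fn": "jog_arm", "kwargs": {"increments": [[[-1.0,-1.0,0],[0,0,9],5.0],[[-1.1,-0.8,0],[0,0,9],5.0],[[-1.2,-0.7,0],[0,0,9],5.0],[[-1.3,-0.5,0],[0,0,9],5.0],[[-1.4,-0.2,0],[0,0,9],5.0],[[-1.4,0,0],[0,0,9],5.0],[[-1.4,0.2,0],[0,0,9],5.0],[[-1.3,0.4,0],[0,0,9],5.0]]}}

```text
time: 19.23
position: [0.4938, -0.0348, 0.162]
tcp_rot: [[0.994, 0.11, 0.0], [0.11, -0.994, 0.0], [0.0, -0.0, -1.0]]
wrist_force: [0.0, -0.7, 0.0]
opening: 0.589
finger_force: 0.0
```

>>> {"fn": "jog_arm", "kwargs": {"increments": [[[-1.3,0.6,0],[0,0,9],5.0],[[-1.1,0.8,0],[0,0,9],5.0],[[0,0,2],[0,0,0],5.0],[[0,0,2],[0,0,0],5.0],[[0,0,0],[0,0,0],5.0],[[0,0,0],[0,0,0],5.0]]}}

```text
time: 19.98
position: [0.4709, -0.0501, 0.1225]
tcp_rot: [[0.98, -0.197, 0.001], [-0.197, -0.98, -0.0], [0.001, 0.0, -1.0]]
wrist_force: [-0.3, 0.0, 0.6]
opening: 0.583
finger_force: 0.0
```

```bash
python3 - <<'E'
from h import *
p=np.load("trimw.npy"); s=r.get_state(); print(inv(p,[s["position"]]),s["position"],np.degrees(np.arctan2(s["tcp_rot"][1][0],s["tcp_rot"][0][0])),np.degrees(p[2]))
print("contact was",inv(p,[[.5005,-.0495,0]]))
E
```

```text
[[-0.07446833 -0.07487153]] [ 0.47094695 -0.05006031  0.1224852 ] -11.389467563433888 -11.299491451546775
contact was [[-0.04559791 -0.06853154]]
```

>>> {"fn": "jog_arm", "kwargs": {"increments": [[[0,0,1.9],[0,0,0],5.0],[[0.5,0,1.0],[0,0,0],5.0],[[0.6,0,0],[0,0,0],5.0],[[0.6,0,0],[0,0,0],5.0],[[0.5,0,0],[0,0,0],5.0],[[0.5,0,0],[0,0,0],5.0],[[0.1,0,0],[0,0,0],5.0],[[0,0,0],[0,0,0],5.0]]}}

```text
time: 20.98
position: [0.4978, -0.0559, 0.0929]
tcp_rot: [[0.98, -0.198, -0.0], [-0.198, -0.98, 0.0], [-0.0, -0.0, -1.0]]
wrist_force: [-0.4, -0.8, -0.7]
opening: 0.586
finger_force: 0.0
```

>>> {"fn": "jog_arm", "kwargs": {"increments": [[[0.1,0,0],[0,0,0],5.0],[[0.05,0,0],[0,0,0],5.0],[[0,0,0],[0,0,0],5.0]]}}

```text
time: 21.35
position: [0.4992, -0.0562, 0.0928]
tcp_rot: [[0.98, -0.198, -0.001], [-0.198, -0.98, 0.0], [-0.001, 0.0, -1.0]]
wrist_force: [-0.6, 0.1, 0.5]
opening: 0.584
finger_force: 0.5
```

>>> {"fn": "jog_arm", "kwargs": {"increments": [[[0.08,0,0],[0,0,0],5.0],[[0,0,0],[0,0,0],5.0]]}}

```text
time: 21.6
position: [0.4994, -0.0562, 0.0927]
tcp_rot: [[0.98, -0.198, -0.002], [-0.198, -0.98, 0.0], [-0.002, -0.0, -1.0]]
wrist_force: [-5.1, 0.1, 3.8]
opening: 0.589
finger_force: 2.6
```

>>> {"fn": "jog_arm", "kwargs": {"increments": [[[0.05,0,0],[0,0,0],5.0],[[0,0,0],[0,0,0],5.0]]}}

```text
time: 21.85
position: [0.4995, -0.0562, 0.0926]
tcp_rot: [[0.98, -0.198, -0.003], [-0.198, -0.98, 0.001], [-0.003, -0.0, -1.0]]
wrist_force: [-6.4, 0.3, 4.4]
opening: 0.585
finger_force: 3.3
```

>>> {"fn": "jog_arm", "kwargs": {"increments": [[[-1.0,0,0],[0,0,0],5.0],[[0,0,-5],[0,0,0],3.0],[[0,0,-5],[0,0,0],0],[[3,2.3,0],[0,0,0],0],[[3,2.3,0],[0,0,0],0],[[0,0,0],[0,0,0],0],[[0,0,0],[0,0,0],0]]}}

```text
time: 22.72
position: [0.5398, -0.1109, 0.1923]
tcp_rot: [[0.98, -0.198, -0.001], [-0.198, -0.98, 0.001], [-0.001, -0.001, -1.0]]
wrist_force: [-0.2, -0.1, -0.8]
opening: 0.0
finger_force: 0.0
```

```bash
python3 - <<'E'
from h import *
import pickle
p=np.load("trimw.npy"); s=r.get_state(); pickle.dump(s,open("s6.pkl","wb")); print(inv(p,[s["position"]]),s["position"],s["opening"],s["time"])
im=imaging.camera("wrist")[:,:,::-1]; cv2.imwrite("pics/w6.png",im)
im=cv2.resize(im,(800,500),interpolation=cv2.INTER_CUBIC)
a=cv2.resize(im[80:180,430:580],(780,520),interpolation=cv2.INTER_CUBIC); cv2.imwrite("pics/w6c.png",a)
E
```

```text
[[ 0.00496075 -0.12106719]] [ 0.53978495 -0.11092366  0.19232538] 0.0004445899688765684 22.725
```

View pics/w6c.png

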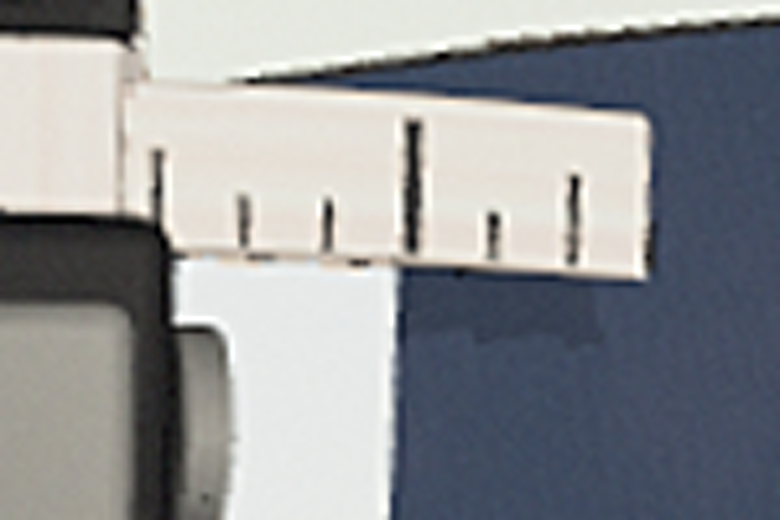

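The board's corner is now at crop (398,266) and the gauge mark at (412,252). Allowing for parallax, I check the overhang and squareness and plan the move to the pad.

```bash
python3 - <<'E'
from h import *
import pickle
s=pickle.load(open("s6.pkl","rb")); p=np.load("trimw.npy")
v=lambda a:((np.array(a)+.5)/5.2-.5+[430,80]+.5)/1.25-.5
for n,c,z in [("m0",(157,235),.032),("gauge",(412,250),.032),("m50",(573,263),.032),("FR",(398,266),.028),("R",(390,510),.028)]: print(n,np.round(inv(p,[wray(v(c),z,s)])*1000,1))
plan(tf(p,[[-.035,-.139,.135]])[0],np.degrees(p[2]),2,0)
E
```

```text
m0 [[  86.7 -155.4]]
gauge [[  86.3 -185.3]]
m50 [[  86.  -205.3]]
FR [[  84.4 -184.8]]
R [[  55.3 -184.7]]
[[-1.98, 0.91, 2.87], [-0.0, 0.0, -0.1], 0], [[-1.99, 0.91, 2.87], [-0.0, 0.0, -0.1], 0],
```

The overhang is about 29.5 mm and the board is square. Now I press the pad.

>>> {"fn": "jog_arm", "kwargs": {"increments": [[[-2.0,0.9,2.8],[0,0,0],0],[[-2.0,0.9,2.7],[0,0,0],0],[[0,0,0.5],[0,0,0],0],[[0,0,0.5],[0,0,0],0],[[0,0,0],[0,0,0],0]]}}

```text
time: 23.4
position: [0.4989, -0.1211, 0.1286]
tcp_rot: [[0.98, -0.197, 0.002], [-0.197, -0.98, -0.001], [0.002, 0.0, -1.0]]
wrist_force: [0.5, 0.8, 0.2]
opening: -0.001
finger_force: 0.0
```

>>> {"fn": "jog_arm", "kwargs": {"increments": [[[0,0,0.3],[0,0,0],0],[[0,0,0.2],[0,0,0],0],[[0,0,0.1],[0,0,0],0],[[0,0,0],[0,0,0],0]]}}

```text
time: 23.9
position: [0.498, -0.1212, 0.122]
tcp_rot: [[0.98, -0.198, 0.0], [-0.198, -0.98, -0.0], [0.0, -0.0, -1.0]]
wrist_force: [0.9, 0.5, 0.5]
opening: -0.002
finger_force: 0.5
```

Contact is due about here, so I press on in small steps.

>>> {"fn": "jog_arm", "kwargs": {"increments": [[[0,0,0.2],[0,0,0],0],[[0,0,0.15],[0,0,0],0],[[0,0,0],[0,0,0],0]]}}

```text
time: 24.28
position: [0.4979, -0.1212, 0.1184]
tcp_rot: [[0.98, -0.198, 0.0], [-0.198, -0.98, -0.0], [0.0, 0.0, -1.0]]
wrist_force: [1.3, 0.0, 1.8]
opening: -0.0
finger_force: 0.8
```

>>> {"fn": "jog_arm", "kwargs": {"increments": [[[0,0,0.1],[0,0,0],0],[[0,0,0.1],[0,0,0],0],[[0,0,0],[0,0,0],0]]}}

```text
time: 24.65
position: [0.498, -0.1213, 0.1167]
tcp_rot: [[0.98, -0.198, 0.0], [-0.198, -0.98, -0.0], [0.0, 0.0, -1.0]]
wrist_force: [-0.8, 0.7, 3.6]
opening: 0.0
finger_force: 2.2
```

>>> {"fn": "jog_arm", "kwargs": {"increments": [[[0,0,0.07],[0,0,0],0],[[0,0,0],[0,0,0],0],[[0,0,0],[0,0,0],0]]}}

```text
time: 25.02
position: [0.498, -0.1212, 0.1166]
tcp_rot: [[0.98, -0.198, 0.0], [-0.198, -0.98, -0.0], [0.0, 0.0, -1.0]]
wrist_force: [-2.9, 2.3, 12.6]
opening: 0.002
finger_force: 5.8
```

>>> {"fn": "jog_arm", "kwargs": {"increments": [[[0,0,0.03],[0,0,0],0],[[0,0,0],[0,0,0],0],[[0,0,0],[0,0,0],0]]}}

```text
time: 25.4
position: [0.498, -0.1212, 0.1166]
tcp_rot: [[0.98, -0.198, 0.0], [-0.198, -0.98, -0.0], [0.0, 0.0, -1.0]]
wrist_force: [-2.7, 2.5, 14.5]
opening: 0.002
finger_force: 7.2
```

>>> {"fn": "jog_arm", "kwargs": {"increments": [[[0,0,-0.04],[0,0,0],0],[[0,0,0],[0,0,0],0],[[0,0,0],[0,0,0],0],[[0,0,0],[0,0,0],0]]}}

```text
time: 25.9
position: [0.498, -0.1213, 0.1166]
tcp_rot: [[0.98, -0.198, 0.0], [-0.198, -0.98, -0.0], [0.0, 0.0, -1.0]]
wrist_force: [-2.4, 1.5, 10.5]
opening: -0.002
finger_force: 5.3
```

```bash
python3 - <<'E'
from h import *
import pickle
s=r.get_state(); print(s["wrist_force"],s["position"],inv(np.load("trimw.npy"),[s["position"]]))
im=imaging.camera("wrist")[:,:,::-1]; cv2.imwrite("pics/w7.png",cv2.resize(im,(800,500),interpolation=cv2.INTER_CUBIC))
E
```

```text
[-2.40276509  1.52036485 10.52214394] [ 0.49796791 -0.12125898  0.11662271] [[-0.03402065 -0.1393957 ]]
```

View pics/w7.png

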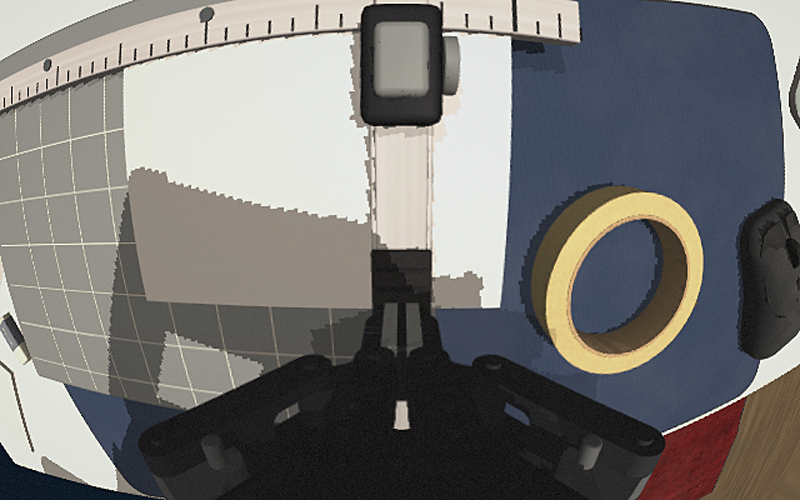

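The fingertips hold the pad down at about 10.5 N. The board is against the fence, and its right edge (512,40) lines up with the long mark at (515,15). I hand the job in.

```bash
python3 -c "
from rig import r
print(r.sign_off())"
```

```text
the job is handed in; nothing more can be done
None
```

The job is handed in: the board is square against the fence with about 29.5 mm measured over the cutting edge, and the fingertips are holding the clamp bar down on it at about 10.5 N.

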